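# Wedge the rocking counting scale

### The job

The parts-counting scale on the bench rocks because one foot is too short: seen from the robot, the one under its near left corner. Without pinching or lifting anything, push the loose wedge thin end first under that foot until it is tight and the scale stands firm and level; then press down firmly on the top of the scale's housing over that foot to check that it no longer rocks, and draw back. Do not shove the scale out of its place, and leave the other things on the bench where they are.

Things in the scene. Friction and masses are not known exactly. Their poses are not given: they have to be found in the camera images.
- scale: Loose counting scale, 4 kg: pale plastic housing 240 (x) x 220 (y) mm, underside 26, top 76 mm above the bench; steel pan 165 x 175 mm on it (top at 87 mm, centre x +32); black key panel on the side near the robot (-x). Four round feet of 22 mm diameter at x +-90, y +-85 mm: three 26 mm high, that at x -90, y +85 only 18. Origin at bench height under the middle; z is vertical when level
- short_foot (a point): Centre of the short foot's underside, 8 mm above the bench while the scale is level; 25 mm in from the housing's left (+y) side and 30 mm from its near (-x) side. The wedge enters from the left side, roughly along the scale's -y. With no wedge, about 2 N on this corner tip the scale by 0.065 rad
- corner_top (a point): Flat bare top of the housing straight over the short foot, 76 mm above the bench: the place to press
- wedge: Brown wedge, loose, 0.12 kg, 150 long (x), 45 wide (y), flat below; 20 mm thick at the butt (x -75, upright flat face), sloping evenly to 2 mm at the thin end (x +75). Origin: centre of underside. Starts left of the scale, thin end roughly towards the foot. Meets the foot when that is about 40 mm behind the thin end; the push then climbs by 5 N or more within some mm: tight. Stays by friction
- pin_a: Copper pin, loose, standing, 20 mm diameter, 65 mm high; leave it. Origin at its foot
- pin_b: Copper pin, as pin_a; leave it
- jar: White plastic jar with a black cap, standing, 52 mm diameter, 70 mm high; leave it. Origin at its foot
- spacer: Brown laminate bar of even thickness, not the wedge, 110 (x) x 35 x 14 mm, lying; leave it. Origin at the centre of its underside
- tweezers: Steel tweezers, about 130 mm long (x), 8 mm high, lying; leave them. Origin at mid length
- driver: Screwdriver lying on the bench along its x; leave it
- parts_tray: Open blue tray of small black rubber parts, 150 (x) x 110 x 35 mm; leave it. Origin at the centre of its underside
Not all that is in view belongs to the job. What is shaped like the wedge but grey or pink is not meant.

How it is judged (in metres and radians):
On the way, in this order (a step that is already met when the one before it is completed fails the run):
1. the wedge lies flat and tight under the short foot, the scale level (contact force between wedge and scale above 0.5 N and y of short_foot in the frame of wedge between -0.018 and 0.018 m and x of short_foot in the frame of wedge between -0.01 and 0.07 m and angle between wedge's own z axis and vertical below 0.06 rad and angle between scale's own z axis and vertical below 0.02 rad), for 0.2 s.
2. the fingers press on the scale's top within 50 mm of the point over the short foot with more than 3 N, and the scale does not rock (tilt under 0.02 rad) (all of step 1 and contact force between the fingers and scale above 3 N and horizontal distance between the grasp point and corner_top below 0.05 m and z of the grasp point in the frame of scale above 0.076 m), for 0.1 s.
At the end, for the whole second after the job is handed in: Wedge flat under the short foot and bearing on it (over 0.5 N; foot within 18 mm of its middle line, 10 mm buttwards to 70 mm tipwards of its origin); scale level within 0.012 rad, at rest, within 15 mm of its start; other things within 20 mm of theirs (contact force between wedge and scale above 0.5 N and y of short_foot in the frame of wedge between -0.018 and 0.018 m and x of short_foot in the frame of wedge between -0.01 and 0.07 m and angle between wedge's own z axis and vertical below 0.06 rad and angle between scale's own z axis and vertical below 0.012 rad and distance of scale from where it was at the start of the episode below 0.015 m and linear speed of each of scale, wedge below 0.01 m/s and distance of each of pin_a, pin_b, jar, spacer, tweezers, driver, parts_tray from where it was at the start of the episode below 0.02 m); the robot touches nothing.
It fails at once if the wedge is lifted or tipped (height (world z) of wedge above 0.012 m or angle between wedge's own z axis and vertical above 0.35 rad).
It fails at once if the scale is lifted or tipped beyond its own rocking (height (world z) of scale above 0.015 m or angle between scale's own z axis and vertical above 0.12 rad).
It fails at once if the scale is shoved out of its place (over 30 mm) (distance of scale from where it was at the start of the episode above 0.03 m).
It fails at once if a bystander is disturbed (distance of any of pin_a, pin_b, jar, spacer, tweezers, driver, parts_tray from where it was at the start of the episode above 0.03 m).
It also fails if it takes over 67 s, if anything falls off the work surface, if the arm or the gripper's body presses on something with over 40 N, if the wrist force passes 120 N, or if a joint passes its speed limit or range.

### The arm

A 6-joint arm with a two-finger parallel gripper is mounted at the origin on the work surface. World frame = base frame: x ahead of the robot, y to its left, z up, the work surface at z = 0. Lengths are in mm, angles in rad, forces in N, time in s.
With the tool pointing down it reaches from about 200 to 875 mm from the base axis. Payload 3.4 kg.
Tool frame: the origin (TCP) lies on the centre line of the jaws, within the pads' length; the fingertips stand bot.tip_extent ahead of it and the grasp point (between the pads) lies 11 mm behind it (bot.tip_extent is the distance from the TCP to the fingertips, in mm); z points along the fingers, y is the line along which they close (so a half turn about z gives the same grasp; the last joint's range is limited). The gripper opens to 94 mm and grips with 3 to 60 N. Pads are 16 mm wide; open, the fingers measure 119 mm over their backs; the gripper's body (75 mm by 177 mm) begins 78 mm behind the grasp point.
Start: joints at [-1.33, 0.276, 1.505, -0, 1.361, -0.121], TCP at [203.528, -537.813, 192.093] pointing down, gripper open.
Joint ranges: [-2.89, 2.89], [-0.75, 2.08], [0.22, 2.7], [-1.18, 4.32], [0.11, 2.71], [-2.7, 2.7]. Speed limits (rad/s): [2.57, 2.57, 3.14, 3.14, 3.14, 3.14].

### API

Orientations are given as a 3x3 rotation matrix whose columns are the frame's x, y, z axes.
In Python, from station import bot, vision gives the robot as it stands.
- The arm moves only by the tool play_rows, never from a script. Its argument "increments" is one flat list of numbers, 4 for each row, row after row: the shift along the tool's x, y, z scaled (see below), then the turn about the tool's z scaled (see below). In form: [tx, ty, tz, twist, tx, ty, tz, twist, ...]. A call has 1 to 10 rows; each row is the pose to reach, as a shift and turn from the pose commanded when the call began, along the tool's axes at that moment; what a row does not reach only later rows make up. The controller multiplies each number of a shift by 0.25 m and each number of a turn by 0.5 rad. A row lasts 1/10 s, in which the tool goes at most 50 mm and 8.59 degrees, less where a joint would pass 70% of its speed; a pose out of reach is approached as far as the arm can. A call with a number of a shift or a turn outside -1 to 1 is refused whole. A call with a gripper value outside its range is refused whole. "fingers" is the closure, from -1 (fully open) to 1 (shut), set as the call begins (left out, the last holds). The fingers move at their own pace and stop on an object; the grip force is fixed at half the most. Time passes only in rows, so rows that repeat a pose let the fingers close. It gives the time, the measured TCP pose, the force, the opening and the grip force at its end, in the units of the state.
- bot.sense(): the state, without advancing time (a new reading comes with each control period).
- vision.read_camera(name): name is "side" or "top"; returns a dict with "image" (400x640x3 uint8, blue, green, red), "intrinsics" (3x3 intrinsics, pixels), "rvec" (rotation vector, rad) and "tvec" (3), from world to camera coordinates, as OpenCV has them. Camera axes: x right, y down, z forward; pixel columns grow to the right and rows downward; lengths in mm; the calibration is good to about 2 mm. A picture is of the moment at which its call begins. There is no depth.
- bot.finish_job(): hands the job in; it is judged then, once.
The state is a dict: "clock": time; "joints": joint angles; "qd": joint speeds; "effort": joint torques, N m; "tcp_pos": TCP position; "tool_rot": TCP orientation; "wrist_force": force on the tool from outside, world axes, zero at the start; "torque": the same for the moment, N m; "finger_gap": finger opening in mm; "finger_force": force on a finger pad.
Only numpy, scipy, OpenCV 4.12 (cv2) and the standard library are available. Lean on these libraries where they do the work, as an engineer would, in place of code of your own. Each camera call takes 0.05 s, during which the arm holds its last target. There are 200 camera calls.

## Working session

There is one attempt and no reset: what is moved stays moved. The work goes in short steps, Python scripts to look and compute and a tool call to move; the robot and the scene stay as the last step left them, time stands still between calls to the robot, and variables do not carry over. Pictures are saved under pics/ and viewed, at most 10 in all, crops included, and the job is handed in when it is done.

Besides the shell and the picture viewer there is one more tool, called as a command line: name --argument value ..., lists and objects as JSON in quotes. play_rows: Moves the arm, as the interface text tells. Shifts and turns lie within -1 to 1; 1 stands for 0.25 m of shift or 0.5 rad of turn. Its arguments: {"type":"object","properties":{"increments":{"type":"array"},"fingers":{"type":"number"}},"required":["increments"]}

```bash
mkdir -p pics; cat > h.py <<'E'
import numpy as np, cv2
from station import bot, vision
def snap(name,out):
    c=vision.read_camera(name); cv2.imwrite('pics/'+out,c['image']); np.savez('pics/'+name+'.npz',K=c['intrinsics'],r=c['rvec'],t=c['tvec']); return c
def px2w(name,u,v,z=0):
    d=np.load('pics/'+name+'.npz'); R=cv2.Rodrigues(d['r'])[0]; t=d['t'].reshape(3)
    o=-R.T@t; w=R.T@np.linalg.solve(d['K'],[u,v,1]); return o+w*(z-o[2])/w[2]
def w2px(name,p):
    d=np.load('pics/'+name+'.npz'); return cv2.projectPoints(np.float64(p).reshape(-1,1,3),d['r'],d['t'],d['K'],None)[0].reshape(-1,2)
E
python3 - <<'E'
from h import *
snap('top','t1.png');snap('side','s1.png')
s=bot.sense();print(bot.tip_extent,s['tcp_pos'],s['tool_rot'],s['finger_gap'],s['wrist_force'],s['clock'])
for n in('top','side'):
    d=np.load(f'pics/{n}.npz');print(n,-cv2.Rodrigues(d['r'])[0].T@d['t'].reshape(3))
E
```

```text
8.0 [ 203.39711527 -537.25330999  191.28227945] [[ 9.35259194e-01  3.53963399e-01 -3.90832704e-04]
 [ 3.53963557e-01 -9.35257845e-01  1.60131211e-03]
 [ 2.01276525e-04 -1.63598241e-03 -9.99998642e-01]] 93.93689277724867 [-0.72349522  0.88912955  0.38817776] 0.1
top [ 356.31932273    7.32065356 1341.33269585]
side [-146.19231639  882.92757563  798.39254601]
```

View pics/t1.png

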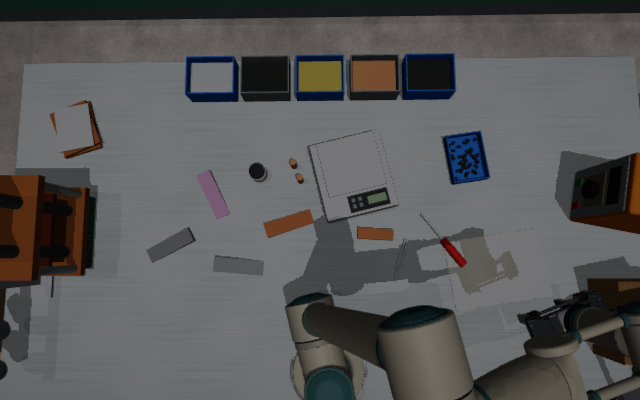

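View pics/s1.png

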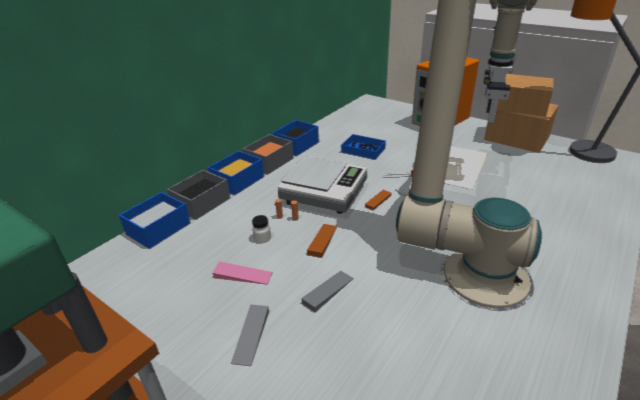

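Top view: scale at about (353,175), with its near-left corner at (323,220). The wedge is at (289,223), the spacer at (375,234), the pins at (293,162) and (299,178), and the jar at (258,172). I'll enlarge.

```bash
python3 - <<'E'
from h import *
a=cv2.imread('pics/t1.png')[120:250,240:410]; a=cv2.resize(a,None,fx=4.6,fy=4.6,interpolation=cv2.INTER_CUBIC)
cv2.imwrite('pics/t1c.png',cv2.convertScaleAbs(a,alpha=1.6))
a=cv2.imread('pics/s1.png')[150:265,240:400]; a=cv2.resize(a,None,fx=5,fy=5,interpolation=cv2.INTER_CUBIC)
cv2.imwrite('pics/s1c.png',cv2.convertScaleAbs(a,alpha=1.3))
E
```

```text
(no output)
```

View pics/t1c.png

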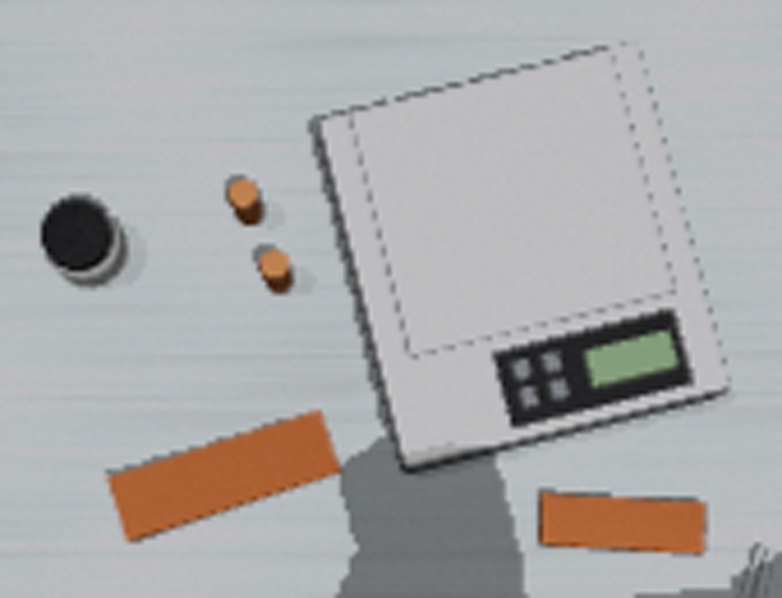

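View pics/s1c.png

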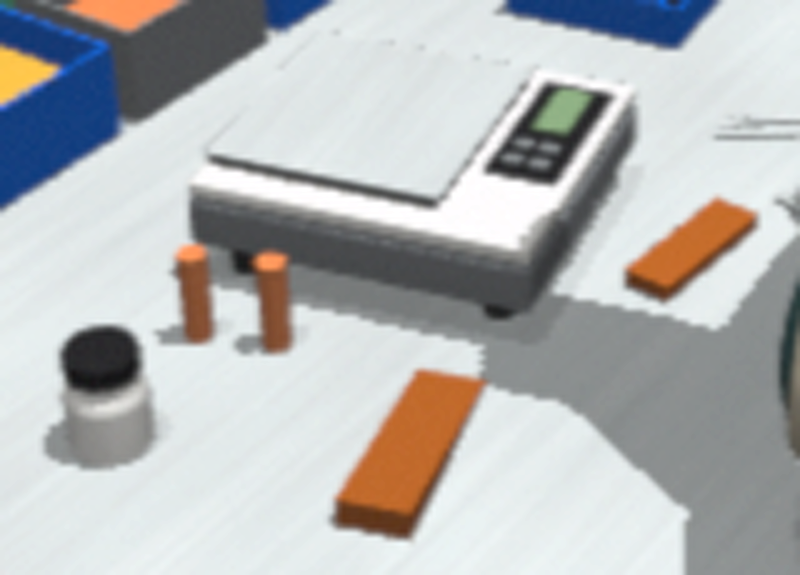

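Top crop: the scale's top corners are (315,120), (405,468), (728,392) and (640,45). The wedge's butt corners are (109,473) and (131,541), its tip corners (320,411) and (341,470). The side crop shows the thick end is the butt, facing left, with the short foot at about (500,310).

```bash
cat >> h.py <<'E'
def tc(p,z): return px2w('top',p[0]/4.6+240-.4,p[1]/4.6+120-.4,z)
E
python3 - <<'E'
from h import *
c=np.array([tc(p,76) for p in[(315,120),(405,468),(728,392),(640,45)]])
fl,nl,nr,fr=c[:,:2]
ax=(fl-nl+fr-nr);ax/=np.linalg.norm(ax);ay=np.array([-ax[1],ax[0]]);ce=c[:,:2].mean(0)
print('corners',c.round(0).tolist(),'len',np.linalg.norm(fl-nl),np.linalg.norm(nl-nr))
print('scale',ce,'yaw',np.arctan2(ax[1],ax[0]),'near-left-based centre',nl+120*ax-110*ay)
foot=ce-90*ax+85*ay;print('foot',foot, w2px('side',[*foot,0]))
b=[tc(p,20) for p in[(109,473),(131,541)]];t=[tc(p,2) for p in[(320,411),(341,470)]]
bm=sum(b)/2;tm=sum(t)/2;d=(tm-bm)[:2];print('butt',bm,'tip',tm,'len',np.linalg.norm(d),'yaw',np.arctan2(d[1],d[0]),'-y yaw',np.arctan2(-ay[1],-ay[0]))
print('pins',tc((245,193),65),tc((274,264),65), tc((540,490),14))
w=d/np.linalg.norm(d);r=foot-bm[:2];print('foot in wedge from butt',r@w,w[0]*r[1]-w[1]*r[0])
E
```

```text
corners [[675.0, 57.0, 76.0], [446.0, 0.0, 76.0], [493.0, -208.0, 76.0], [723.0, -157.0, 76.0]] len 235.61835852857777 213.0294229815689
scale [584.40571823 -76.83825827] yaw 0.2311628865535352 near-left-based centre [588.27175729 -79.51202285]
foot [477.32534323 -14.71907211] [[338.58503167 213.86873796]]
butt [425.65746628 190.64118936  20.        ] tip [470.67287243  50.10992853   2.        ] len 147.56497571962927 yaw -1.2608003410684765 -y yaw -1.3396334402413614
pins [629.06497417 103.58706778  65.        ] [581.51576315  84.55329975  65.        ] [435.19012576 -90.63576874  14.        ]
foot in wedge from butt 211.33325696559314 -13.441019295037655
```

play_rows --increments '[0.61,-0.71,0,-1,0.61,-0.71,0,-1,0.61,-0.71,0,-1,0.61,-0.71,0,-1,0.61,-0.71,0,-1,0.61,-0.71,0,-1,0.61,-0.71,0,-1]' --fingers 0.68

```text
clock: 0.8
tcp_pos: [283.5, -317.7, 192.2]
tool_rot: [[0.65, 0.76, 0.0], [0.76, -0.65, -0.001], [-0.001, 0.001, -1.0]]
wrist_force: [-0.2, -0.3, -0.3]
finger_gap: 41.8
finger_force: 0.0
```

play_rows --increments '[0.94,-0.38,0,-1,0.94,-0.38,0,-1,0.94,-0.38,0,-1,0.94,-0.38,0,-1,0.94,-0.38,0,-1,0.94,-0.38,0,-1,0.94,-0.38,0,-1]'

```text
clock: 1.5
tcp_pos: [365.0, -77.9, 192.0]
tool_rot: [[0.205, 0.979, -0.0], [0.979, -0.205, -0.001], [-0.001, 0.0, -1.0]]
wrist_force: [-1.2, 0.3, 0.6]
finger_gap: 14.7
finger_force: 0.0
```

play_rows --increments '[0.98,0,0,-1,0.98,0,0,-1,0.98,0,0,-1,0.98,0,0,-1,0.98,0,0,-1,0.98,0,0,-1,0.98,0,0,-1]'

```text
clock: 2.2
tcp_pos: [416.2, 160.2, 191.5]
tool_rot: [[-0.286, 0.958, -0.001], [0.958, 0.286, -0.002], [-0.002, -0.001, -1.0]]
wrist_force: [-0.8, 0.1, -0.0]
finger_gap: 15.0
finger_force: 0.0
```

```bash
cat >> h.py <<'E'
def go(x,y,z,yaw):
    s=bot.sense();R=s['tool_rot'];d=R.T@(np.array([x,y,z])-s['tcp_pos'])/250
    cy=np.arctan2(R[1,0],R[0,0]);print('shift',d.round(3),'twist',round(-(yaw-cy)/.5,3),'pos',s['tcp_pos'].round(1),'yaw',round(cy,4),'F',s['wrist_force'].round(2),'gap',s['finger_gap'],s['clock'])
E
python3 - <<'E'
from h import *
go(414,226,60,1.881)
E
```

```text
shift [0.255 0.068 0.525] twist -0.041 pos [416.2 160.2 191.5] yaw 1.8607 F [-0.82  0.06 -0.03] gap 14.986767845821621 2.2
```

play_rows --increments '[0.255,0.07,0.2,-0.04,0.255,0.07,0.2,-0.04,0.255,0.07,0.4,-0.04,0.255,0.07,0.6,-0.04,0.255,0.07,0.67,-0.04,0.255,0.07,0.71,-0.04,0.255,0.07,0.71,-0.04,0.255,0.07,0.71,-0.04]'

```text
clock: 3.0
tcp_pos: [415.1, 227.2, 15.5]
tool_rot: [[-0.304, 0.953, 0.002], [0.953, 0.304, 0.0], [-0.0, 0.002, -1.0]]
wrist_force: [0.0, -0.4, 0.5]
finger_gap: 15.0
finger_force: 0.0
```

```bash
python3 - <<'E'
from h import *
c=snap('top','t2.png');go(420,203,14,1.881)
a=c['image'][180:250,250:350]; a=cv2.resize(a,None,fx=8,fy=8,interpolation=cv2.INTER_CUBIC)
cv2.imwrite('pics/t2c.png',cv2.convertScaleAbs(a,alpha=1.6))
E
```

```text
shift [-0.1   -0.012  0.007] twist -0.002 pos [415.3 227.7  15.9] yaw 1.8801 F [ 0.08 -0.52  0.77] gap 14.972044747600242 3.05
```

View pics/t2c.png

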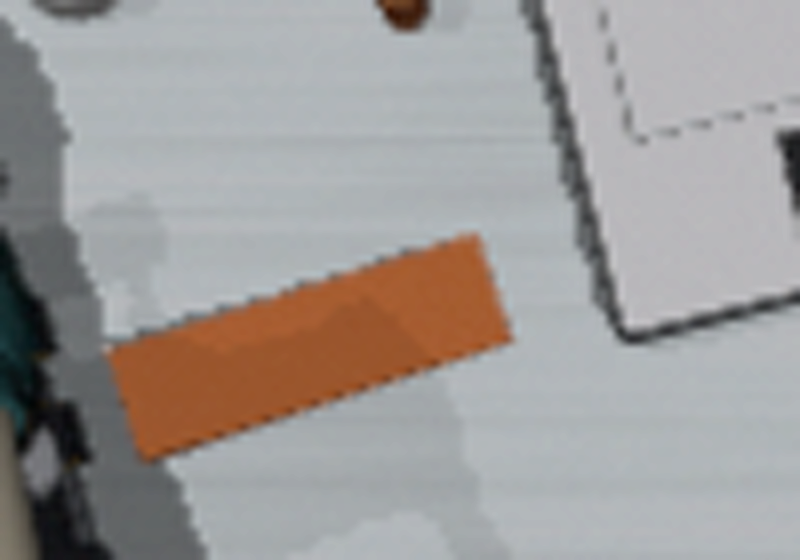

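The wedge is untouched, butt at (128,404) and tip at (495,287) in the crop, matching the first measurement. Now I'll approach slowly.

play_rows --increments '[-0.03,-0.003,0.006,0,-0.06,-0.006,0.006,0,-0.08,-0.01,0.006,0,-0.1,-0.012,0.006,0,-0.11,-0.013,0.006,0,-0.12,-0.014,0.006,0,-0.13,-0.015,0.006,0,-0.14,-0.016,0.006,0,-0.14,-0.016,0.006,0]'

```text
clock: 3.95
tcp_pos: [420.5, 193.4, 13.0]
tool_rot: [[-0.306, 0.952, -0.0], [0.952, 0.306, -0.0], [-0.0, -0.0, -1.0]]
wrist_force: [-0.4, -0.5, -0.3]
finger_gap: 15.0
finger_force: 0.0
```

```bash
python3 - <<'E'
from h import *
go(436,150,14,1.802)
E
```

```text
shift [-0.184  0.006 -0.004] twist 0.159 pos [420.5 193.4  13. ] yaw 1.8816 F [-0.45 -0.47 -0.34] gap 15.012945912680797 3.95
```

play_rows --increments '[-0.018,0,-0.004,0.015,-0.037,0.001,-0.004,0.03,-0.055,0.001,-0.004,0.05,-0.074,0.002,-0.004,0.065,-0.092,0.003,-0.004,0.08,-0.11,0.003,-0.004,0.1,-0.13,0.004,-0.004,0.11,-0.148,0.005,-0.004,0.13,-0.166,0.005,-0.004,0.145,-0.184,0.006,-0.004,0.16]'

```text
clock: 4.95
tcp_pos: [436.0, 149.9, 14.0]
tool_rot: [[-0.228, 0.974, -0.0], [0.974, 0.228, -0.0], [-0.0, -0.0, -1.0]]
wrist_force: [0.7, 0.3, 0.8]
finger_gap: 15.3
finger_force: 0.0
```

```bash
python3 - <<'E'
from h import *
c=snap('top','t3.png');go(450,100,14,1.802)
a=c['image'][170:250,250:350]; a=cv2.resize(a,None,fx=7,fy=7,interpolation=cv2.INTER_CUBIC)
cv2.imwrite('pics/t3c.png',cv2.convertScaleAbs(a,alpha=1.6))
E
```

```text
shift [-0.205  0.008  0.   ] twist -0.002 pos [436.3 149.4  14.1] yaw 1.8008 F [ 0.17 -0.64  0.87] gap 14.87734434847872 5.0
```

View pics/t3c.png

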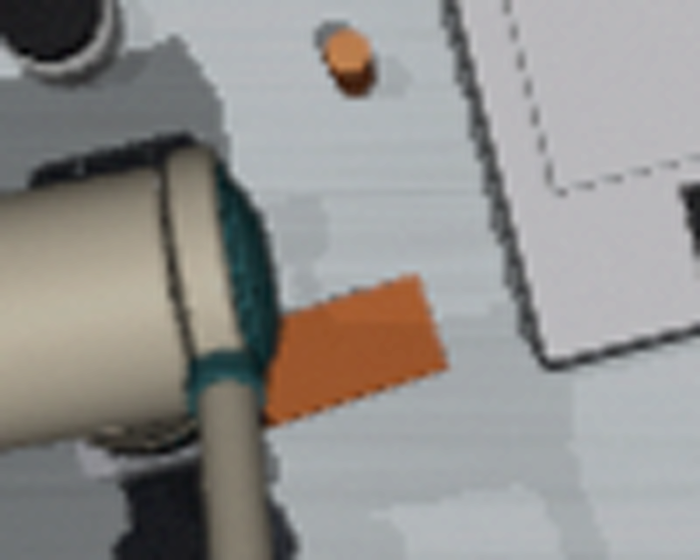

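The tip is at about (311.6,216), so the wedge hasn't moved as expected. I'll check the side view and the projected TCP.

```bash
python3 - <<'E'
from h import *
c=snap('side','s2.png');p=bot.sense()['tcp_pos']
print(w2px('top',p),w2px('side',p),w2px('side',[425.7,190.6,20]),w2px('side',[470.7,50,2]), w2px('side',p-[0,0,8]))
a=c['image'][170:270,280:420]; a=cv2.resize(a,None,fx=5.5,fy=5.5,interpolation=cv2.INTER_CUBIC)
cv2.imwrite('pics/s2c.png',cv2.convertScaleAbs(a,alpha=1.3))
E
```

```text
[[279.14991321 226.3898302 ]] [[318.09643091 242.6198219 ]] [[312.3165031  250.17131165]] [[328.5541036  224.30220458]] [[318.19761649 244.7492374 ]]
```

View pics/s2c.png

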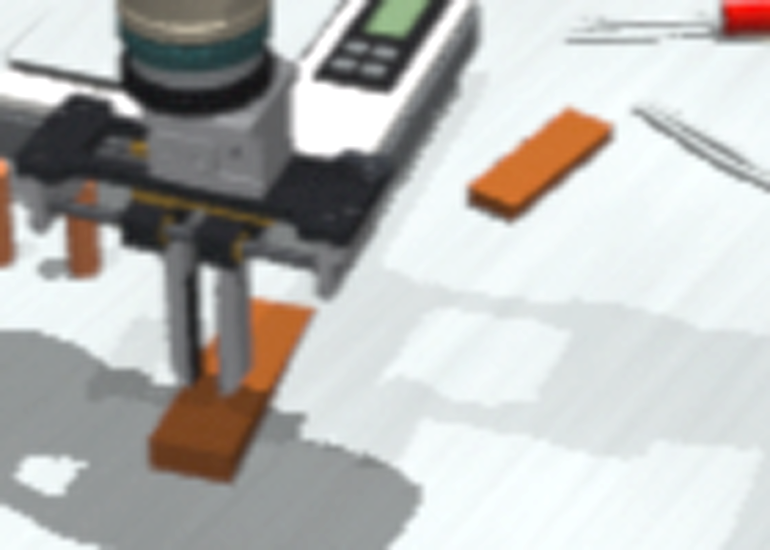

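```bash
python3 - <<'E'
from h import *
s=bot.sense();print(bot.tip_extent,[a for a in dir(bot) if a[0]!='_'],s['tcp_pos'],s['joints'],s['wrist_force'])
# z of fingertips if directly below the TCP, side view (average of both tips)
for z in(0,6,14,20,26): print(z,w2px('side',[*s['tcp_pos'][:2],z]).round(1),w2px('side',np.r_[s['tcp_pos'][:2]+14*s['tool_rot'][:2,1],z]).round(1),w2px('side',np.r_[s['tcp_pos'][:2]-14*s['tool_rot'][:2,1],z]).round(1))
E
```

```text
8.0 ['PlanningError', 'finish_job', 'sense', 'tip_extent'] [436.19791286 149.80434897  14.06540008] [ 1.79919973e-01  2.87897204e-01  2.00184157e+00 -2.36275982e-04
  8.51681809e-01 -5.00445262e-02] [0.2374131  0.92868389 0.86715598]
0 [[318.3 246.4]] [[313.9 245.2]] [[322.7 247.5]]
6 [[318.2 244.8]] [[313.8 243.7]] [[322.6 245.9]]
14 [[318.1 242.6]] [[313.7 241.5]] [[322.6 243.8]]
20 [[318. 241.]] [[313.6 239.9]] [[322.5 242.1]]
26 [[317.9 239.4]] [[313.5 238.3]] [[322.4 240.5]]
```

The fingers passed above the wedge, so the tips sit higher than stated at this closure. I'll go back behind the butt and feel for the bench.

play_rows --increments '[0,0,-0.08,0,0.1,0,-0.08,0,0.2,0,-0.08,-0.05,0.3,0,-0.08,-0.1,0.34,-0.01,-0.04,-0.16,0.34,-0.01,0,-0.16,0.34,-0.01,0,-0.16,0.34,-0.01,0,-0.16]'

```text
clock: 5.85
tcp_pos: [413.6, 231.4, 13.3]
tool_rot: [[-0.305, 0.952, -0.002], [0.952, 0.305, -0.001], [-0.001, -0.002, -1.0]]
wrist_force: [0.1, 0.0, 0.7]
finger_gap: 14.9
finger_force: 0.0
```

play_rows --increments '[0,0,0.008,0,0,0,0.016,0,0,0,0.024,0,0,0,0.024,0]'

```text
clock: 6.25
tcp_pos: [414.0, 232.1, 7.9]
tool_rot: [[-0.306, 0.952, -0.0], [0.952, 0.306, -0.0], [-0.0, -0.0, -1.0]]
wrist_force: [-0.5, -0.8, 0.8]
finger_gap: 14.6
finger_force: 0.0
```

play_rows --increments '[0,0,0.008,0,0,0,0.016,0,0,0,0.024,0,0,0,0.024,0]'

```text
clock: 6.65
tcp_pos: [413.8, 232.4, 1.7]
tool_rot: [[-0.306, 0.952, -0.001], [0.952, 0.306, -0.0], [-0.0, -0.001, -1.0]]
wrist_force: [0.2, 0.2, 0.6]
finger_gap: 14.9
finger_force: 0.0
```

```bash
python3 - <<'E'
from h import *
c=snap('side','s3.png');p=bot.sense()['tcp_pos'];print(p,bot.sense()['wrist_force'],w2px('side',p))
a=c['image'][190:290,260:400]; a=cv2.resize(a,None,fx=5.5,fy=5.5,interpolation=cv2.INTER_CUBIC)
cv2.imwrite('pics/s3c.png',cv2.convertScaleAbs(a,alpha=1.3))
E
```

```text
[413.90041799 232.41625441   1.86346814] [ 0.46224423  0.12976593 -0.83181527] [[306.77613543 265.17181668]]
```

View pics/s3c.png

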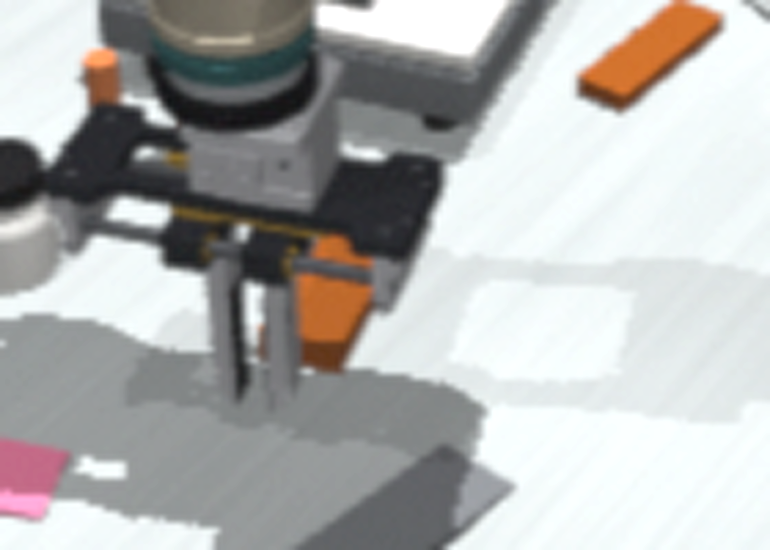

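play_rows --increments '[0,0,0.008,0,0,0,0.016,0,0,0,0.016,0]'

```text
clock: 7.0
tcp_pos: [413.8, 232.3, -2.3]
tool_rot: [[-0.306, 0.952, -0.001], [0.952, 0.306, -0.0], [-0.0, -0.001, -1.0]]
wrist_force: [-0.0, 0.4, 0.5]
finger_gap: 14.7
finger_force: 0.0
```

```bash
cat >> h.py <<'E'
def wmask(img,box):
    u0,v0,u1,v1=box;h=cv2.cvtColor(img,cv2.COLOR_BGR2HSV);m=cv2.inRange(h,(3,130,40),(18,255,255))
    k=np.zeros_like(m);k[v0:v1,u0:u1]=m[v0:v1,u0:u1];return k
def model(name,x,y,yaw,zs=0):
    c,s=np.cos(yaw),np.sin(yaw);P=[[-75,a,b] for a in(-22.5,22.5) for b in(0,20)]+[[75,a,b] for a in(-22.5,22.5) for b in(0,2)]
    P=[[x+c*a-s*b,y+s*a+c*b,z+zs] for a,b,z in P];return w2px(name,P)
def fit(masks,x0):
    from scipy.optimize import minimize
    def cost(q,each=False):
        L=[]
        for n,m in masks.items():
            S=8;h=cv2.convexHull(model(n,*q).astype(np.float32))[:,0]
            u,v,w,hh=cv2.boundingRect(((m>0).astype(np.uint8)));u-=6;v-=6;w+=12;hh+=12
            k=np.zeros((hh*S,w*S),np.uint8);cv2.fillPoly(k,[np.round((h-[u,v]+.5)*S).astype(int)],255)
            k=cv2.resize(k,(w,hh),interpolation=cv2.INTER_AREA)/255.
            L.append(np.abs(k-m[v:v+hh,u:u+w]/255.).sum()/ (m>0).sum())
        return L if each else sum(L)
    r=minimize(cost,x0,method='Nelder-Mead',options=dict(initial_simplex=[x0]+[np.add(x0,d) for d in([6,0,0],[0,6,0],[0,0,.05])],xatol=.05,fatol=1e-5))
    print(list(masks),r.x.round(3),np.round(cost(r.x,True),3));return r.x
E
python3 - <<'E'
from h import *
t=wmask(cv2.imread('pics/t1.png'),(255,200,320,245));s=wmask(cv2.imread('pics/s1.png'),(300,218,342,262))
print((t>0).sum(),(s>0).sum())
x0=[448.2,120.4,-1.261]
fit({'top':t},x0);fit({'side':s},x0);fit({'top':t,'side':s},x0)
for n,im,box in(('t','t1.png',0),):pass
E
```

```text
681 479
['top'] [447.669 121.587  -1.262] [0.067]
['side'] [444.862 117.839  -1.246] [0.162]
['top', 'side'] [447.05  120.572  -1.258] [0.08  0.195]
```

```bash
python3 - <<'E'
from h import *
go(420,203,-4,1.881)
E
```

```text
shift [-0.119 -0.012  0.007] twist 0.002 pos [413.8 232.3  -2.3] yaw 1.8818 F [-0.01  0.43  0.55] gap 14.712553819423686 7.0
```

play_rows --increments '[-0.03,-0.003,0.007,0,-0.06,-0.006,0.007,0,-0.08,-0.01,0.007,0,-0.1,-0.012,0.007,0,-0.12,-0.012,0.007,0,-0.13,-0.012,0.007,0,-0.14,-0.012,0.007,0,-0.15,-0.012,0.007,0,-0.16,-0.012,0.007,0,-0.17,-0.012,0.007,0]'

```text
clock: 8.0
tcp_pos: [424.3, 191.1, -3.7]
tool_rot: [[-0.306, 0.952, 0.0], [0.952, 0.306, 0.0], [0.0, 0.0, -1.0]]
wrist_force: [0.2, 2.1, 0.7]
finger_gap: 14.7
finger_force: 0.7
```

```bash
python3 - <<'E'
from h import *
c=snap('top','t4.png');s=bot.sense();print(s['tcp_pos'],s['wrist_force'])
m=wmask(c['image'],(255,195,335,245));a=wmask(cv2.imread('pics/t1.png'),(255,195,335,245))
for k in(a,m):
    v,u=np.nonzero(k);print(len(u),u.min(),u.max(),v.min(),v.max())
go(436,150,-4,1.802)
E
```

```text
[424.39169778 190.77734122  -3.65439377] [-0.913096    0.46641915  0.5421761 ]
681 264 313 210 236
611 272 315 209 234
shift [-0.169 -0.006  0.001] twist 0.16 pos [424.4 190.8  -3.7] yaw 1.8818 F [-0.91  0.47  0.54] gap 14.870586202647225 8.05
```

play_rows --increments '[-0.017,0,0,0.015,-0.034,-0.001,0,0.03,-0.051,-0.002,0,0.05,-0.068,-0.003,0,0.065,-0.085,-0.003,0,0.08,-0.102,-0.004,0,0.1,-0.119,-0.005,0,0.11,-0.136,-0.006,0,0.13,-0.153,-0.006,0,0.145,-0.17,-0.006,0,0.16]'

```text
clock: 9.05
tcp_pos: [435.8, 149.8, -3.7]
tool_rot: [[-0.228, 0.974, -0.0], [0.974, 0.228, -0.0], [-0.0, -0.0, -1.0]]
wrist_force: [-0.7, 1.6, 1.4]
finger_gap: 15.1
finger_force: 0.8
```

```bash
python3 - <<'E'
from h import *
c=snap('top','t5.png');s=bot.sense();print(s['tcp_pos'],s['wrist_force'])
m=wmask(c['image'],(255,190,345,245));h=cv2.convexHull(np.argwhere(m)[:,::-1].astype(np.int32))
print(cv2.approxPolyDP(h,1.5,True)[:,0].tolist())
go(450,100,-4,1.802)
p=s['tcp_pos'][:2];d=-s['tool_rot'][:2,0];f=np.array([477,-15.]);b=p+8*d
print('from butt',(f-b)@d,'lat',d[0]*(f-b)[1]-d[1]*(f-b)[0])
for q in (0,):print(model('top',*(b+75*d),np.arctan2(d[1],d[0])).round(1).tolist())
E
```

```text
[436.01765899 149.26086092  -3.72486801] [ 0.42969755  0.30039219 -0.37751637]
[[323, 209], [327, 222], [288, 231], [291, 217]]
shift [-0.205  0.01   0.001] twist -0.002 pos [436.  149.3  -3.7] yaw 1.8009 F [ 0.43  0.3  -0.38] gap 15.173866834012287 9.1
from butt 161.278642525745 lat 2.431877624605278
[[283.9, 233.1], [283.3, 232.8], [280.7, 219.1], [280.0, 218.6], [330.6, 221.8], [330.6, 221.8], [327.2, 207.9], [327.2, 207.8]]
```

```bash
python3 - <<'E'
from h import *
t=px2w('top',325.4,215.5,2)[:2];d=np.array([.228,-.974]);f=np.array([477,-15.])
e=px2w('top',327.4,222.2,2)-px2w('top',323.4,208.7,2);print(t,'edge yaw-90',np.arctan2(e[1],e[0])+np.pi/2, 'len',np.linalg.norm(e))
print('foot past tip',(f-t)@d,'lat',d[0]*(f-t)[1]-d[1]*(f-t)[0])
E
```

```text
[469.8471308    6.48452789] edge yaw-90 -1.292177167722937 len 44.113076510363456
foot past tip 22.556784341373778 lat 2.068422245029997
```

play_rows --increments '[-0.02,0.001,0,0,-0.04,0.002,0,0,-0.06,0.003,0,0,-0.08,0.004,0,0,-0.1,0.005,0,0,-0.12,0.006,0,0,-0.14,0.007,0,0,-0.16,0.008,0,0,-0.18,0.008,0,0,-0.2,0.008,0,0]'

```text
clock: 10.1
tcp_pos: [449.2, 101.5, -3.7]
tool_rot: [[-0.229, 0.973, -0.0], [0.973, 0.229, -0.0], [-0.0, -0.0, -1.0]]
wrist_force: [0.3, 0.4, 0.1]
finger_gap: 14.7
finger_force: 0.4
```

play_rows --increments '[-0.004,0,0,0,-0.008,0,0,0,-0.012,0,0,0,-0.016,0,0,0]'

```text
clock: 10.5
tcp_pos: [449.8, 98.7, -3.7]
tool_rot: [[-0.228, 0.974, -0.0], [0.974, 0.228, 0.001], [0.001, -0.0, -1.0]]
wrist_force: [-1.6, 4.1, 0.5]
finger_gap: 15.4
finger_force: 2.4
```

play_rows --increments '[-0.004,0,0,0,-0.008,0,0,0,-0.008,0,0,0]'

```text
clock: 10.8
tcp_pos: [449.9, 97.7, -3.7]
tool_rot: [[-0.227, 0.974, -0.001], [0.974, 0.227, 0.003], [0.003, -0.0, -1.0]]
wrist_force: [-1.0, 8.4, -0.2]
finger_gap: 14.9
finger_force: 3.8
```

```bash
python3 - <<'E'
from h import *
c=snap('top','t6.png');d=snap('side','s6.png');s=bot.sense();print(s['tcp_pos'],s['wrist_force'])
# scale motion vs start
a=cv2.cvtColor(cv2.imread('pics/t1.png'),6)[125:225,330:400].astype(np.float32);b=cv2.cvtColor(c['image'],6)[125:225,330:400].astype(np.float32)
print(cv2.phaseCorrelate(a,b))
x=np.hstack([cv2.resize(c['image'][170:250,260:350],None,fx=4.4,fy=4.4,interpolation=cv2.INTER_CUBIC)[:350],cv2.resize(d['image'][160:240,300:400],None,fx=4.4,fy=4.4,interpolation=cv2.INTER_CUBIC)[:350,:400]])
cv2.imwrite('pics/c6.png',cv2.convertScaleAbs(x,alpha=1.4))
E
```

```text
[449.94061684  97.71943028  -3.72419803] [-1.09036656  7.68779176  0.67731154]
((-0.01625297891198585, -0.02931413659133142), 0.9748493064774407)
```

View pics/c6.png

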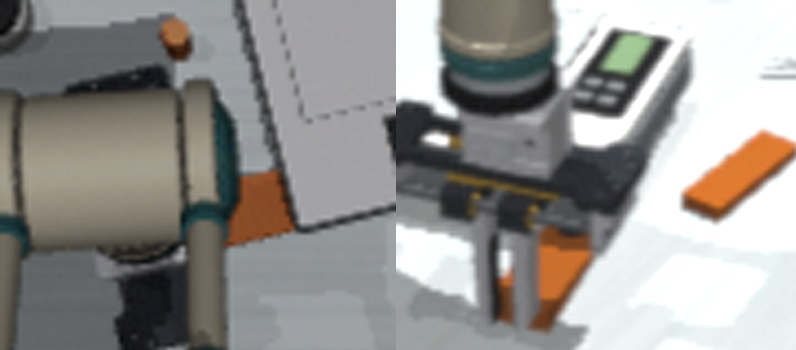

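The wedge is seated under the near-left foot with 8 N of push, and the scale hasn't shifted. Next I'll back off, lift, move over the corner and press.

play_rows --increments '[0.02,0,0,0,0.06,0,0,0,0.12,0,0,0,0.12,0,-0.15,0,0.12,0,-0.35,0,0.12,0,-0.5,0,0.12,0,-0.5,0]'

```text
clock: 11.6
tcp_pos: [447.9, 126.0, 126.4]
tool_rot: [[-0.23, 0.973, 0.012], [0.973, 0.23, 0.001], [-0.002, 0.012, -1.0]]
wrist_force: [0.8, 0.4, -0.4]
finger_gap: 15.1
finger_force: 0.0
```

```bash
python3 - <<'E'
from h import *
go(477,-15,88,1.802)
c=snap('side','s7.png')['image']
m=wmask(c,(300,195,350,262));fit({'side':m},[466.8,22,-1.34])
E
```

```text
shift [-0.575 -0.018  0.155] twist 0.001 pos [447.9 126.  126.4] yaw 1.8026 F [ 0.78  0.36 -0.44] gap 15.10634084271874 11.6
['side'] [468.154  12.162  -1.317] [0.445]
```

play_rows --increments '[-0.15,0,0,0,-0.3,0,0,0,-0.45,0,0,0,-0.58,0,0,0,-0.58,0,0.05,0,-0.58,0,0.1,0,-0.58,0,0.13,0,-0.58,0,0.13,0]'

```text
clock: 12.45
tcp_pos: [475.0, -15.5, 86.7]
tool_rot: [[-0.229, 0.973, -0.005], [0.973, 0.229, 0.0], [0.002, -0.005, -1.0]]
wrist_force: [-0.5, -0.3, -0.1]
finger_gap: 15.1
finger_force: 0.0
```

play_rows --increments '[0,0,0.01,0,0,0,0.02,0,0,0,0.03,0,0,0,0.04,0,0,0,0.04,0]'

```text
clock: 12.95
tcp_pos: [476.7, -15.8, 78.6]
tool_rot: [[-0.229, 0.973, -0.0], [0.973, 0.229, -0.0], [0.0, -0.0, -1.0]]
wrist_force: [0.6, -0.4, -1.6]
finger_gap: 15.2
finger_force: 0.0
```

play_rows --increments '[0,0,0.008,0,0,0,0.016,0,0,0,0.024,0,0,0,0.024,0]'

```text
clock: 13.35
tcp_pos: [476.6, -15.8, 72.5]
tool_rot: [[-0.229, 0.973, -0.001], [0.973, 0.229, 0.0], [0.0, -0.001, -1.0]]
wrist_force: [0.5, -0.8, -0.8]
finger_gap: 15.2
finger_force: 0.0
```

play_rows --increments '[0,0,0.004,0,0,0,0.008,0,0,0,0.012,0,0,0,0.012,0]'

```text
clock: 13.75
tcp_pos: [476.8, -15.8, 69.7]
tool_rot: [[-0.229, 0.973, -0.0], [0.973, 0.229, -0.0], [0.0, -0.0, -1.0]]
wrist_force: [0.2, 0.5, 0.1]
finger_gap: 15.3
finger_force: 0.0
```

play_rows --increments '[0,0,0.004,0,0,0,0.008,0,0,0,0.008,0]'

```text
clock: 14.05
tcp_pos: [476.8, -15.9, 67.7]
tool_rot: [[-0.229, 0.973, -0.0], [0.973, 0.229, -0.0], [-0.0, -0.0, -1.0]]
wrist_force: [-0.0, -0.2, 0.5]
finger_gap: 15.1
finger_force: 0.0
```

play_rows --increments '[0,0,0.004,0,0,0,0.008,0,0,0,0.008,0]'

```text
clock: 14.35
tcp_pos: [476.7, -15.8, 65.6]
tool_rot: [[-0.229, 0.973, -0.0], [0.973, 0.229, -0.0], [0.0, -0.0, -1.0]]
wrist_force: [0.7, 0.3, 0.2]
finger_gap: 14.9
finger_force: 0.0
```

play_rows --increments '[0,0,0.004,0,0,0,0.008,0,0,0,0.008,0]'

```text
clock: 14.65
tcp_pos: [476.7, -15.8, 63.7]
tool_rot: [[-0.229, 0.973, -0.0], [0.973, 0.229, -0.0], [0.0, -0.0, -1.0]]
wrist_force: [0.3, 0.5, -0.8]
finger_gap: 15.2
finger_force: 0.0
```

```bash
python3 - <<'E'
from h import *
c=snap('side','s8.png')['image'];p=bot.sense()['tcp_pos'];u,v=w2px('side',[*p[:2],76])[0];print(u,v)
a=cv2.resize(c[170:240,280:390],None,fx=7,fy=7,interpolation=cv2.INTER_CUBIC)
cv2.imwrite('pics/s8c.png',cv2.convertScaleAbs(a,alpha=1.2))
E
```

```text
338.6920813067332 194.0295941873379
```

View pics/s8c.png

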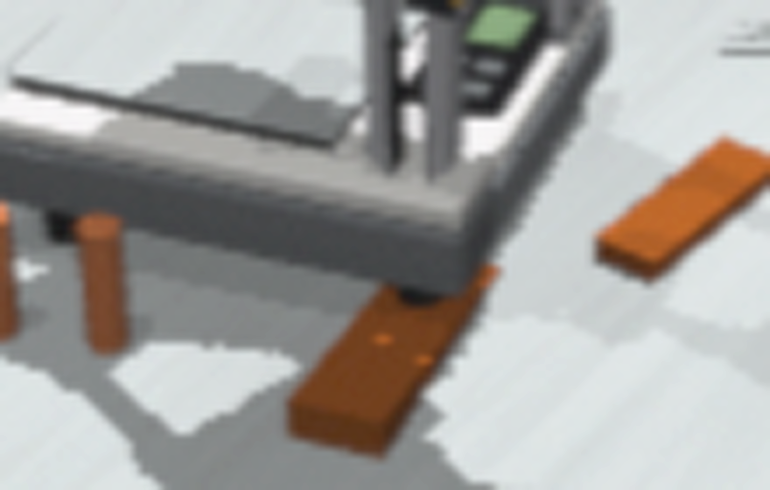

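The fingertips (405,172) are just above the housing top over the short foot, and the foot (420,295) sits mid-width on the wedge. I'll press on.

play_rows --increments '[0,0,0.004,0,0,0,0.008,0,0,0,0.008,0]'

```text
clock: 15.0
tcp_pos: [477.0, -15.9, 62.8]
tool_rot: [[-0.229, 0.973, 0.001], [0.973, 0.229, -0.0], [-0.0, 0.0, -1.0]]
wrist_force: [-1.1, 0.0, 6.9]
finger_gap: 14.8
finger_force: 3.8
```

play_rows --increments '[0,0,0.004,0,0,0,0.004,0]'

```text
clock: 15.2
tcp_pos: [477.0, -15.9, 62.7]
tool_rot: [[-0.229, 0.973, 0.001], [0.973, 0.229, -0.0], [-0.001, 0.001, -1.0]]
wrist_force: [-3.8, 0.7, 14.5]
finger_gap: 15.0
finger_force: 7.1
```

play_rows --increments '[0,0,0,0,0,0,0,0,0,0,0,0,0,0,0,0]'

```text
clock: 15.6
tcp_pos: [477.0, -15.9, 62.7]
tool_rot: [[-0.229, 0.973, 0.001], [0.973, 0.229, -0.0], [-0.001, 0.001, -1.0]]
wrist_force: [-3.4, 1.5, 14.1]
finger_gap: 14.8
finger_force: 7.1
```

play_rows --increments '[0,0,-0.01,0,0,0,-0.05,0,0,0,-0.15,0,0,0,-0.35,0,0,0,-0.5,0,0,0,-0.5,0,0,0,-0.5,0,0,0,-0.5,0]'

```text
clock: 16.4
tcp_pos: [475.8, -15.7, 184.6]
tool_rot: [[-0.229, 0.973, -0.003], [0.973, 0.229, 0.0], [0.001, -0.002, -1.0]]
wrist_force: [-0.3, -0.2, -0.2]
finger_gap: 15.1
finger_force: 0.0
```

```bash
python3 - <<'E'
from h import *
c=snap('top','t9.png')['image'];d=snap('side','s9.png')['image'];s=bot.sense();print(s['tcp_pos'],s['wrist_force'],s['clock'])
g=lambda i:cv2.cvtColor(i,6).astype(np.float32)
for n,im,b in(('t1.png',c,(125,195,400,440)),('t1.png',c,(125,195,345,395)),('s1.png',d,(175,215,345,370)),('s1.png',d,(190,225,272,302))):
    y0,y1,x0,x1=b;print(cv2.phaseCorrelate(g(cv2.imread('pics/'+n))[y0:y1,x0:x1],g(im)[y0:y1,x0:x1]))
m=wmask(d,(300,190,360,262));m2=m.copy();fit({'side':m},[467,17,-1.34])
v,u=np.nonzero(m);print(len(u),u.min(),u.max(),v.min(),v.max())
s8=wmask(cv2.imread('pics/s8.png'),(300,190,360,262));v,u=np.nonzero(s8);print(len(u),u.min(),u.max(),v.min(),v.max())
E
```

```text
[475.67477687 -15.67089212 184.18739231] [ 0.21807095 -0.62726259 -0.03002057] 16.5
((0.07826900667608427, 0.19823657353617818), 0.7716591159502665)
((0.0048849845095553235, 0.1830032165357025), 0.4918447243836191)
((0.45737718139834804, -0.30174910831941304), 0.7539245963096619)
((0.36492740991570827, 0.1387244013338531), 0.7118930278001008)
['side'] [466.856  11.312  -1.315] [0.437]
325 322 349 208 233
326 322 349 208 233
```

```bash
python3 -c "
from station import bot
print(bot.finish_job())"
```

```text
the job is handed in; nothing more can be done
None
```

The wedge is tight under the near-left foot (about 8 N of push). A 14 N press over that foot moved the scale by only about 0.1 mm, and the arm has drawn back and the job is handed in; no verdict was shown.

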